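Hang the sample basket on the spring balancer and log it

TASK

Take the deeper of the two sample baskets by its upright grip and hang its bail on the fork of the spring-balanced arm, going down gently with the arm as it sinks and letting go only once it carries the whole load and has settled. Then log the weight: press the roller lever switch down just until it clicks, without overtravel, and let it come back up. Leave everything else on the bench where it stands.

Things in the scene. Friction and masses are not known exactly. Their poses are not given: they have to be found in the camera images.
- deep_basket: the basket to hang: perforated steel, 84 (x) by 104 (y) mm, walls 55 mm high, 0.52 to 0.88 kg. Origin: centre of underside, z up. Rigid bail in the plane x = 0: posts at y -49 and +49 mm, a level round bar 8 mm thick along y, its centre 115 mm above the underside. On its middle an upright plastic grip, 12 mm thick in x, 30 mm wide in y, 117 to 165 mm above the underside. Front and back alike
- deep_basket_bar (a point): middle of the axis of the deep basket's bail bar, 115 mm above its underside, 60 mm above its rim; the part that rests in the fork
- deep_basket_grip (a point): point to grip: in the upright plastic grip, 34 mm above the bar's axis (149 mm above the underside), with fingers closing across its 12 mm thickness (the basket's x)
- shallow_basket: bystander: the shallower basket, same footprint and same bail and grip but walls only 28 mm high, so its bar is at 88 mm and its grip ends at 138 mm. Origin at the centre of its underside
- balancer: fixed stand of the spring balancer. Origin on the table right under the seat of the empty fork; the arm's pivot is 165 mm farther along +x and 195 mm up, stand top 225 mm; base plate x 95 to 255, y -65 to +65 mm. The arm points along the stand's -x and turns about its y axis only. It ends in a fork of two round polished prongs (8 mm thick, 36 mm between centres), each with a V notch for the bar
- beam (a joint): sinking angle of the balancer arm, rad: 0 = empty at its upper stop, sloping 0.2 rad up to the fork; grows as it sinks; lower stop 0.55. Notch 170 mm from the pivot. Sprung and lightly damped: it bounces if a load is dropped. It starts to sink under about 3 N at the fork, then some 11 mm per newton; the deep basket settles it somewhere between 0.1 and 0.4 (17 to 68 mm)
- fork_seat (a point): where the centre of the bail bar comes to rest, midway between the prongs in their notches; moves with the arm; its x axis points to the pivot, y along the bar. Empty: 238 mm above the table, over the stand's origin. It sinks on an arc about the pivot, first moving some 5 mm outward. The prongs must pass under the bar through the open bail, so come in from beyond the fork's tip
- fork_tip (a point): top of the upturned tips of the prongs, midway between them: 18 mm farther out than the seat and 7 mm above the axis of a seated bar (more by the arm's slope); the bar's underside must pass above it, 14 mm more lift than seated
- switch: fixed roller lever switch on a pedestal 60 by 60 mm at the foot, black head up to 127 mm. Origin at the centre of the foot on the table; the lever points along its -x
- roller_top (a point): top of the white roller (20 mm across, 14 mm wide along the switch's y) at the end of the steel lever, 130 mm above the table and 68 mm out in front of the origin along the switch's -x, when up. Pressed straight down; moves with the lever
- lever (a joint): angle of the switch lever in rad, 0 = up, grows as the roller is pressed down. It clicks at 0.133 (roller down 8 mm, about 4 N); beyond 0.267 (16 mm, about 6.5 N) is overtravel; hard stop at 0.40. Springs back by itself
- canister: bystander: upright steel can, 60 mm across, 170 mm high, standing between the baskets and the balancer; origin at the centre of its underside
- cup: bystander: steel cup, 72 mm across, 85 mm high; origin at the centre of its underside
- spatula: bystander: spatula lying flat, 240 mm long
- cake_a: bystander: small dried cake lying on the bench, 52 mm across, 20 mm high
- cake_b: bystander: dried cake lying on the bench, 72 mm across, 27 mm high
- cake_c: bystander: dried cake lying on the bench, 72 mm across, 27 mm high
- jar: bystander: clear jar, 68 mm across, 90 mm high, near the back

How it is judged:
By the outcome, as a careful person would: the job done as asked, in the order asked, and still so for the second after the job is handed in, with the robot touching nothing.
It also fails if it takes over 64 s, if anything falls off the work surface, if the arm or the gripper's body presses on something with over 40 N, if the wrist force passes 120 N, or if a joint passes its speed limit or range.

ROBOT

A 6-joint arm with a two-finger parallel gripper is mounted at the origin on the work surface. World frame = base frame: x ahead of the robot, y to its left, z up, the work surface at z = 0. Lengths are in m, angles in rad, forces in N, time in s.
With the tool pointing down it reaches from about 0.3 to 0.875 m from the base axis. Payload 6.4 kg.
Tool frame: the origin (TCP) lies at the very end of the fingers, on their centre line; the grasp point (between the pads) lies bot.grip_depth behind it (bot.grip_depth is the distance from the TCP to the grasp point, in m); x points along the fingers, z is the direction in which the jaws open and shut, and the axes are right-handed (so a half turn about x gives the same grasp; the last joint's range is limited). The gripper opens to 88 mm and grips with 3 to 60 N. Pads are 18 mm wide; open, the fingers measure 123 mm over their backs; the gripper's body (75 mm by 187 mm) begins 45 mm behind the grasp point.
Start: joints at [0.945, 0.181, 1.607, -0, 1.354, -0.206], TCP at [0.234, 0.525, 0.239] pointing down, gripper open.
Joint ranges: [-2.99, 2.99], [-0.89, 2.07], [0.3, 2.58], [-1.14, 4.28], [0, 2.63], [-3.12, 3.12]. Speed limits (rad/s): [2.57, 2.57, 3.01, 3.14, 3.14, 3.14].

INTERFACE

Orientations are given as a 3x3 rotation matrix whose columns are the frame's x, y, z axes.
In Python, from bench import bot gives the robot as it stands.
- The arm moves only by the tool step_arm, never from a script. Its argument "moves" is a list of rows, each an object of numbers: "dx", "dy", "dz": the shift along the world's x, y, z in cm; "wx", "wy", "wz": the turn, a rotation vector about the world's x, y, z in degrees; "gripper": the gripper command: -1 is shut, 1 is fully open, values between are in proportion. In form: [{"dx": .., "dy": .., "dz": .., "wx": .., "wy": .., "wz": .., "gripper": ..}, ...]. A call has 1 to 5 rows; each row shifts and turns the commanded pose from where the row before left it; what a row does not reach is not made up. A row lasts 1/10 s, in which the tool goes at most 50 mm and 8.59 degrees, less where a joint would pass 70% of its speed; a pose out of reach is approached as far as the arm can. A call is refused whole if a number of a shift passes 5 or a number of a turn 8.59, either way. A call with a gripper value outside its range is refused whole. The fingers move at their own pace and stop on an object; "squeeze" is the grip in N (left out, the last holds). Time passes only in rows, so rows that do not move let the fingers close. It gives the time, the measured TCP pose, the force and the opening at its end, in the units of the state.
- bot.sense(): the state, without advancing time (a new reading comes with each control period).
- bot.get_image(name): name is "side" or "top"; returns the picture (480x640x3 uint8, red, green, blue); there is no depth.
- bot.camera_model(name): a dict with "mtx" (3x3 intrinsics, pixels), "rvec" (rotation vector, rad) and "tvec" (3), from world to camera coordinates, as OpenCV has them. Camera axes: x right, y down, z forward; pixel columns grow to the right and rows downward; lengths in m; the calibration is good to about 2 mm. A picture is of the moment at which its call begins. camera_model takes no time and is no camera call.
- bot.sign_off(): hands the job in, once; it reports no verdict.
The state is a dict: "time_s": time; "joint_positions": joint angles; "dq": joint speeds; "effort": joint torques, N m; "tcp_pos": TCP position; "orientation": TCP orientation; "wrist_force": force on the tool from outside, world axes, zero at the start; "wrist_torque": the same for the moment, N m; "gripper_width": opening from 0.0 (shut) to 1.0 (fully open).
Only numpy, scipy, OpenCV 4.12 (cv2) and the standard library are available. Lean on these libraries where they do the work, as an engineer would, in place of code of your own. Each camera call takes 0.05 s, during which the arm holds its last target. There are 200 camera calls.

## Working session

There is one attempt and no reset: what is moved stays moved. The work goes in short steps, Python scripts to look and compute and a tool call to move; the robot and the scene stay as the last step left them, time stands still between calls to the robot, and variables do not carry over. Pictures are saved under pics/ and viewed, about 8 in all and at most 12, crops included, and the job is handed in when it is done.

Besides the shell and the picture viewer there is one more tool, called after ">>>" in YAML: its name, and indented under it one key for each argument. step_arm: Moves the arm, as the interface text tells. Its arguments: {"type":"object","properties":{"moves":{"type":"array","items":{"type":"object","properties":{"dx":{"type":"number"},"dy":{"type":"number"},"dz":{"type":"number"},"wx":{"type":"number"},"wy":{"type":"number"},"wz":{"type":"number"},"gripper":{"type":"number"}}}},"squeeze":{"type":"number"}},"required":["moves"]}

```bash
mkdir -p pics; cat > h.py <<'E'
from bench import bot
import cv2, numpy as np
def snap(n,f):
    im=bot.get_image(n); cv2.imwrite(f"pics/{f}.png",im[:,:,::-1]); return im
def cam(n):
    m=bot.camera_model(n); return np.array(m["mtx"],float),np.array(m["rvec"],float).reshape(3),np.array(m["tvec"],float).reshape(3)
def ray(n,uv):
    K,r,t=cam(n); R=cv2.Rodrigues(r)[0]; d=R.T@np.linalg.inv(K)@np.array([uv[0],uv[1],1.]); return -R.T@t,d
def atz(n,uv,z):
    c,d=ray(n,uv); return c+d*(z-c[2])/d[2]
def proj(n,p):
    K,r,t=cam(n); return cv2.projectPoints(np.array(p,float).reshape(-1,3),r,t,K,None)[0].reshape(-1,2)
E
python3 - <<'E'
from h import *
snap("side","s0");snap("top","t0")
for n in("side","top"): print(n,ray(n,(320,240)),cam(n)[0])
print(bot.grip_depth,bot.sense())
E
```

```text
side (array([ 0.46269562, -0.70763235,  0.84533084]), array([ 0.13423658,  0.72354137, -0.67710602])) [[463.58258507   0.         319.32132497]
 [  0.         463.58258507 240.65399224]
 [  0.           0.           1.        ]]
top (array([4.62927419e-01, 1.15925672e-03, 1.31507048e+00]), array([ 9.95570274e-02, -5.92764071e-04, -9.95069187e-01])) [[480.51133073   0.         322.21135954]
 [  0.         480.51133073 236.48664802]
 [  0.           0.           1.        ]]
0.0187 {'time_s': 0.1, 'joint_positions': array([ 9.44715800e-01,  1.81459934e-01,  1.60786942e+00,  1.05703697e-05,
        1.35379255e+00, -2.06296794e-01]), 'dq': array([ 1.27528843e-03, -1.90383070e-03, -2.06146182e-03,  4.25794795e-04,
        1.33493540e-04,  9.47521971e-05]), 'effort': array([ 5.30508551e-04, -4.34822917e+01, -3.42696297e+01,  7.04967929e-02,
        3.40647670e-02, -6.57660303e-05]), 'tcp_pos': array([0.23405134, 0.52470342, 0.23792271]), 'orientation': array([[-9.04465082e-04, -9.13176027e-01,  4.07564382e-01],
       [-1.23315046e-03,  4.07565257e-01,  9.13175252e-01],
       [-9.99998831e-01,  3.23346924e-04, -1.49471198e-03]]), 'wrist_force': array([-0.51926539, -0.30268773, -0.16989403]), 'wrist_torque': array([0.08443597, 0.02054252, 0.07376184]), 'gripper_width': 0.9961831028628811}
```

View pics/s0.png

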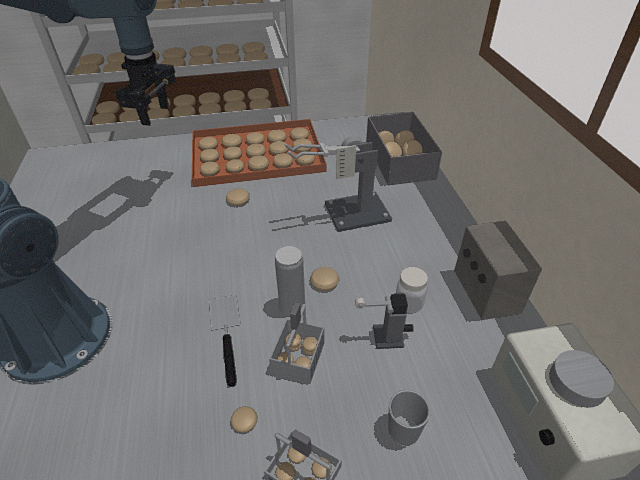

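View pics/t0.png

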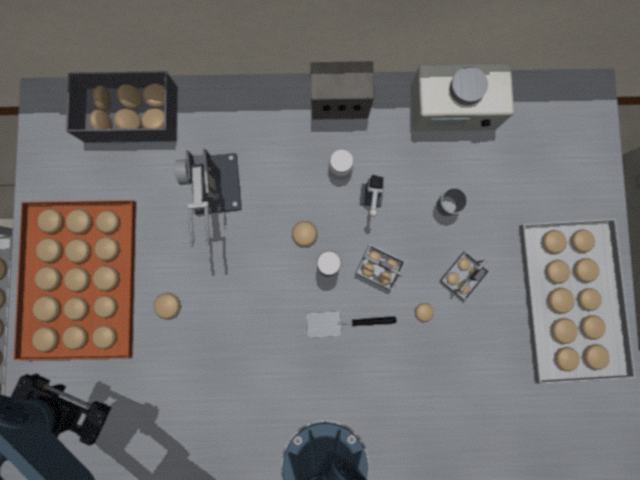

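The side view shows one basket near the canister at about (297,345) and another at the lower edge (303,465). The balancer is at (360,190) and the switch at (390,320). The top view has the baskets at (380,268) and (464,277), the fork at about (205,235) and the switch at (374,195). I'll enlarge both views.

```bash
python3 - <<'E'
import cv2,numpy as np
s=cv2.imread("pics/s0.png");t=cv2.imread("pics/t0.png")
def c(im,x,y,w,h,k): return cv2.resize(im[y:y+h,x:x+w],None,fx=k,fy=k,interpolation=cv2.INTER_CUBIC)
# t: x350-500,y240-310 (x5) ; side baskets
a=c(t,350,240,150,70,5); b=c(s,250,290,150,190,3)
cv2.imwrite("pics/a.png",np.vstack([a, np.hstack([c(s,255,290,95,60,4),c(s,255,420,92,60,4)])[:, :748].copy() if 0 else cv2.resize(np.hstack([c(s,260,300,90,90,4),c(s,260,420,97,60,4)[:240].copy() if 0 else cv2.copyMakeBorder(c(s,260,425,97,55,4),0,140,0,0,cv2.BORDER_CONSTANT)]),(750,362))])[:600])
b=np.hstack([c(t,165,130,80,150,4),c(s,260,120,140,120,4)[:480] if 0 else cv2.copyMakeBorder(c(s,275,125,120,110,4),0,160,0,0,cv2.BORDER_CONSTANT)])
cv2.imwrite("pics/b.png",b)
c1=np.hstack([c(t,345,165,60,75,6),c(s,335,265,90,100,4.5)]) 
cv2.imwrite("pics/c.png",c1);print(b.shape,c1.shape)
E
```

```text
(600, 800, 3) (450, 765, 3)
```

View pics/a.png

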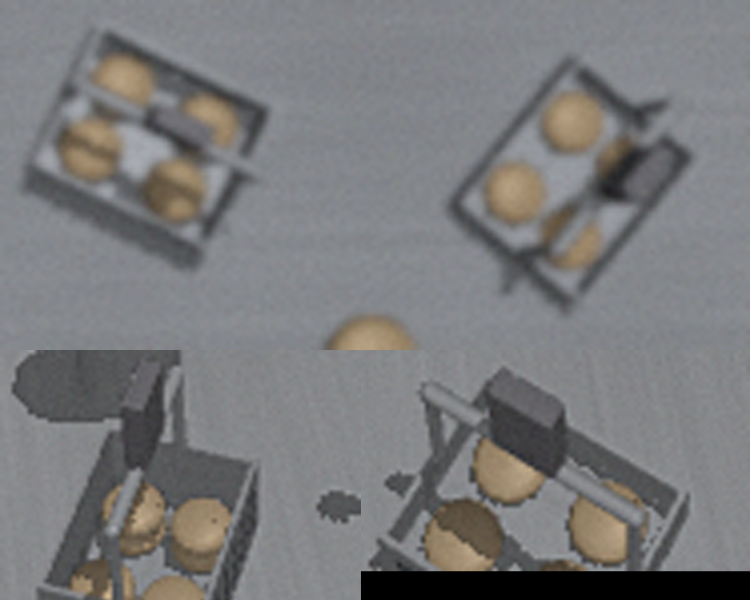

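View pics/b.png

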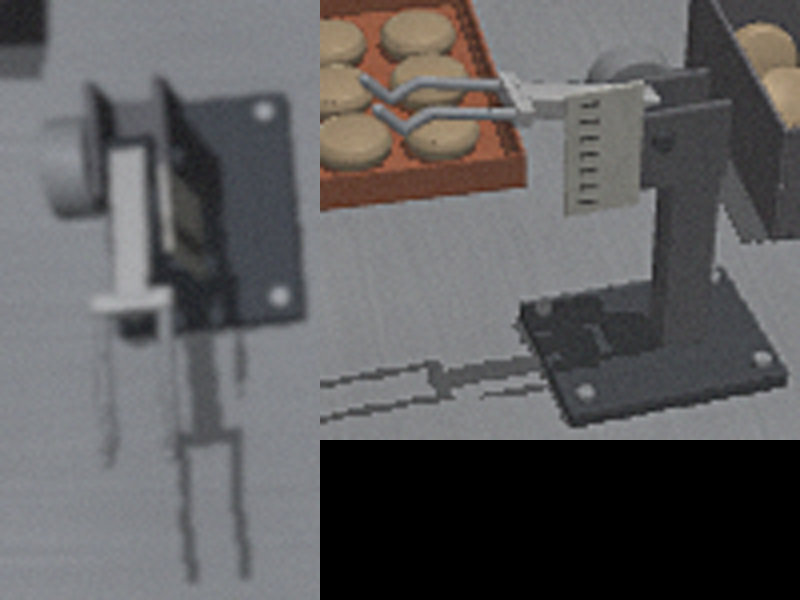

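View pics/c.png

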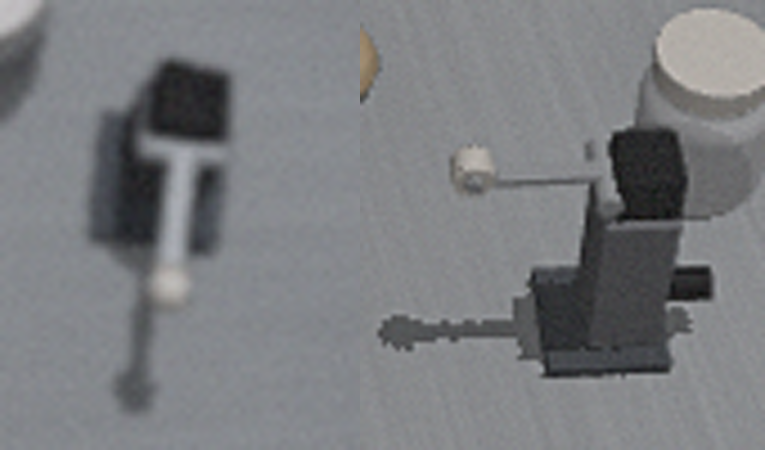

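```bash
cat >> h.py <<'E'
def tri(uvs,uvt):
    A=np.zeros((3,3));b=np.zeros(3)
    for n,uv in(("side",uvs),("top",uvt)):
        c,d=ray(n,uv);d=d/np.linalg.norm(d);P=np.eye(3)-np.outer(d,d);A+=P;b+=P@c
    x=np.linalg.solve(A,b)
    return x.round(4),(proj("side",x)[0]-uvs).round(1),(proj("top",x)[0]-uvt).round(1)
E
python3 - <<'E'
from h import *
for k,s,t in [("Lgriptop",(296.5,307.5),(386.6,265)),("Lbar near?",(288,345),(366,258)),("Lbar near?",(288,345),(401,275.6)),("Lbar far?",(304.5,305.5),(366,258)),
 ("Rgriptop",((527-361)/4+260,(395-350)/4+425),(481,274)),("Rbar n",(329.6,467.3),(455,292)),("Rbar n",(329.6,467.3),(481,261)),("Rbar f",(277.2,434.5),(455,292)),
 ("tipL",(286,144.5),(192,246)),("tipR",(289.5,152.5),(208,244)),("roller",(360.3,302.3),(373.3,210)),("hole1",(341.3,223),(234.8,204)),("hole2",(385.5,214.5),(231,157.5)),
 ]: print(k,*tri(s,t))
for u in((293.8,149.5),(296.8,157.5)): print("notch",atz("side",u,.238))
for n,u,z in [("top",(329,263),.17),("top",(304,233),.02),("side",(289,256),.17)]: print(atz(n,u,z))
print("head",atz("top",(376,182),.127))
E
```

```text
Lgriptop [ 0.517  -0.1576  0.1677] [-1.1  0.2] [ 0.  -0.8]
Lbar near? [ 0.5205 -0.1244  0.008 ] [ 9.9 -2.2] [0.4 8. ]
Lbar near? [ 0.4923 -0.1999  0.1147] [-1.   0.2] [-0.  -0.8]
Lbar far? [ 0.5378 -0.1138  0.1162] [-1.   0.2] [ 0.  -0.8]
Rgriptop [ 0.4901 -0.3893  0.1456] [-0.1  0. ] [-0. -0.]
Rbar n [ 0.4912 -0.3755 -0.0135] [-25.8   1.4] [  1.8 -16.6]
Rbar n [ 0.5272 -0.4151  0.0742] [-1.2  0.2] [ 0.  -0.8]
Rbar f [ 0.45   -0.3446  0.0713] [-1.9  0.3] [-0.1 -1.3]
tipL [0.5628 0.2855 0.2488] [-0.6  0.1] [ 0.  -0.7]
tipR [0.5666 0.2503 0.2471] [-0.6  0.1] [ 0.  -0.6]
roller [ 0.6526 -0.1342  0.1247] [ 1.3 -0.2] [-0.1  1. ]
hole1 [0.696  0.2312 0.0192] [-0.2  0. ] [ 0.  -0.2]
hole2 [0.8254 0.2418 0.02  ] [-0.  0.] [ 0. -0.]
notch [0.58185792 0.27644418 0.238     ]
notch [0.58360374 0.2393774  0.238     ]
[ 0.52204893 -0.02000572  0.17      ]
[0.61234001 0.0434483  0.02      ]
[ 0.52424382 -0.02156177  0.17      ]
head [ 0.72609021 -0.14311052  0.127     ]
```

Triangulation puts the left basket's bar at z≈115 mm, so it is the deep one. It stands at about (0.515,-0.157) with yaw -28°. The fork seat is at about (0.583,0.269) with yaw 4.7°. I'll move above the basket.

>>> step_arm:
  moves:
    - {"dx":1.87,"dy":-4.55,"wz":-6.26,"gripper":1}
    - {"dx":1.87,"dy":-4.55,"wz":-6.26,"gripper":1}
    - {"dx":1.87,"dy":-4.55,"wz":-6.26,"gripper":1}
    - {"dx":1.87,"dy":-4.55,"wz":-6.26,"gripper":1}
    - {"dx":1.87,"dy":-4.55,"wz":-6.26,"gripper":1}

```text
$.moves[0]: bad value
```

>>> step_arm:
  moves:
    - {"dx":1.87,"dy":-4.55,"wz":-6.26,"gripper":1}
    - {"dx":1.87,"dy":-4.55,"wz":-6.26,"gripper":1}
    - {"dx":1.87,"dy":-4.55,"wz":-6.26,"gripper":1}
    - {"dx":1.87,"dy":-4.55,"wz":-6.26,"gripper":1}
    - {"dx":1.87,"dy":-4.55,"wz":-6.26,"gripper":1}

```text
$.moves[0]: bad value
```

>>> step_arm:
  moves:
    - {"dx":1.87,"dy":-4.55,"wz":-6.26,"gripper":0.2}
    - {"dx":1.87,"dy":-4.55,"wz":-6.26,"gripper":0.2}
    - {"dx":1.87,"dy":-4.55,"wz":-6.26,"gripper":0.2}
    - {"dx":1.87,"dy":-4.55,"wz":-6.26,"gripper":0.2}
    - {"dx":1.87,"dy":-4.55,"wz":-6.26,"gripper":0.2}

```text
$.moves[0]: bad value
```

>>> step_arm:
  moves:
    - {"dx":0,"gripper":0.2}
    - {"dx":0,"gripper":0.2}

```text
$.moves[0]: bad value
```

```bash
python3 - <<'E'
from h import *
s=snap("side","s1");t=snap("top","t1")
c=lambda im,x,y,w,h,k: cv2.resize(im[y:y+h,x:x+w],None,fx=k,fy=k,interpolation=cv2.INTER_CUBIC)
cv2.imwrite("pics/d.png",np.hstack([c(s,240,210,110,170,3.5),c(t,310,180,110,170,3.5)])[:,:,::-1])
E
```

```text
(no output)
```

View pics/d.png

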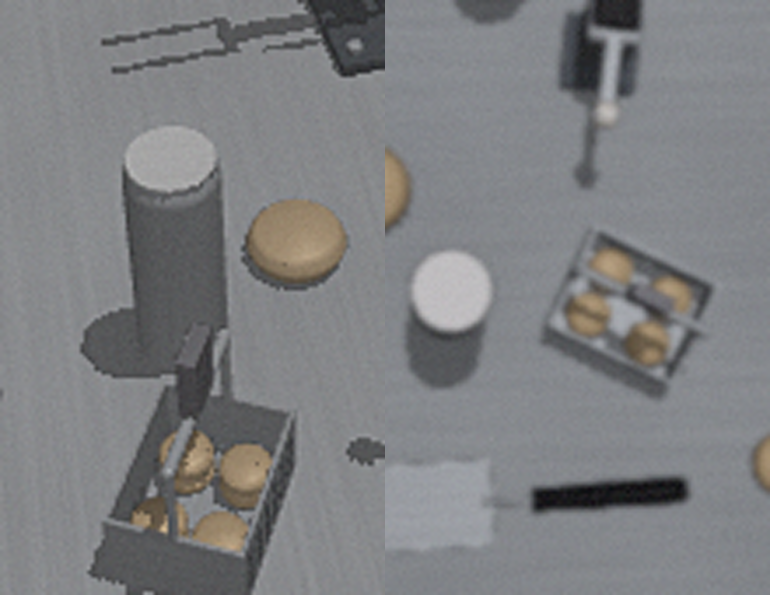

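All four calls were refused, because every row must contain all seven numbers. The arm has not moved, so I'll resend them complete.

>>> step_arm:
  moves:
    - {"dx":1.87,"dy":-4.55,"dz":0,"wx":0,"wy":0,"wz":-6.26,"gripper":1}
    - {"dx":1.87,"dy":-4.55,"dz":0,"wx":0,"wy":0,"wz":-6.26,"gripper":1}
    - {"dx":1.87,"dy":-4.55,"dz":0,"wx":0,"wy":0,"wz":-6.26,"gripper":1}
    - {"dx":1.87,"dy":-4.55,"dz":0,"wx":0,"wy":0,"wz":-6.26,"gripper":1}
    - {"dx":1.87,"dy":-4.55,"dz":0,"wx":0,"wy":0,"wz":-6.26,"gripper":1}

```text
time_s: 0.7
tcp_pos: [0.328, 0.2959, 0.2387]
orientation: [[0.0, -0.565, 0.825], [0.0, 0.825, 0.565], [-1.0, -0.0, 0.0]]
wrist_force: [0.5, 0.2, -0.4]
gripper_width: 1.001
```

>>> step_arm:
  moves:
    - {"dx":1.87,"dy":-4.55,"dz":0,"wx":0,"wy":0,"wz":-6.26,"gripper":1}
    - {"dx":1.87,"dy":-4.55,"dz":0,"wx":0,"wy":0,"wz":-6.26,"gripper":1}
    - {"dx":1.87,"dy":-4.55,"dz":0,"wx":0,"wy":0,"wz":-6.26,"gripper":1}
    - {"dx":1.87,"dy":-4.55,"dz":0,"wx":0,"wy":0,"wz":-6.26,"gripper":1}
    - {"dx":1.87,"dy":-4.55,"dz":0,"wx":0,"wy":0,"wz":-6.26,"gripper":1}

```text
time_s: 1.2
tcp_pos: [0.4217, 0.0681, 0.239]
orientation: [[0.001, -0.054, 0.999], [0.0, 0.999, 0.054], [-1.0, -0.0, 0.001]]
wrist_force: [1.3, 0.7, -0.6]
gripper_width: 0.999
```

>>> step_arm:
  moves:
    - {"dx":1.87,"dy":-4.55,"dz":0,"wx":0,"wy":0,"wz":-6.26,"gripper":0.2}
    - {"dx":1.87,"dy":-4.55,"dz":0,"wx":0,"wy":0,"wz":-6.26,"gripper":0.2}
    - {"dx":1.87,"dy":-4.55,"dz":0,"wx":0,"wy":0,"wz":-6.26,"gripper":0.2}
    - {"dx":1.87,"dy":-4.55,"dz":0,"wx":0,"wy":0,"wz":-6.26,"gripper":0.2}
    - {"dx":1.87,"dy":-4.55,"dz":0,"wx":0,"wy":0,"wz":-6.26,"gripper":0.2}

```text
time_s: 1.7
tcp_pos: [0.5152, -0.1595, 0.2386]
orientation: [[0.0, 0.473, 0.881], [0.0, 0.881, -0.473], [-1.0, 0.0, -0.0]]
wrist_force: [0.4, -0.5, 0.2]
gripper_width: 0.606
```

>>> step_arm:
  moves:
    - {"dx":0,"dy":0,"dz":-2,"wx":0,"wy":0,"wz":0,"gripper":0.2}
    - {"dx":0,"dy":0,"dz":-2,"wx":0,"wy":0,"wz":0,"gripper":0.2}
    - {"dx":0,"dy":0,"dz":0,"wx":0,"wy":0,"wz":0,"gripper":0.2}

```text
time_s: 2.0
tcp_pos: [0.5129, -0.1569, 0.1955]
orientation: [[-0.005, 0.47, 0.883], [0.003, 0.883, -0.47], [-1.0, 0.0, -0.006]]
wrist_force: [-0.3, 0.9, 0.4]
gripper_width: 0.6
```

```bash
python3 - <<'E'
from h import *
s=snap("side","s2");t=snap("top","t2")
c=lambda im,x,y,w,h,k: cv2.resize(im[y:y+h,x:x+w],None,fx=k,fy=k,interpolation=cv2.INTER_CUBIC)
cv2.imwrite("pics/e.png",np.hstack([c(s,240,250,110,140,4)[:,:,::-1]]))
S=bot.sense();print(S["tcp_pos"],S["orientation"],proj("side",S["tcp_pos"]))
E
```

```text
[ 0.5146072  -0.15718167  0.19866331] [[-9.29949034e-04  4.68604425e-01  8.83407623e-01]
 [ 5.47567739e-04  8.83408111e-01 -4.68604107e-01]
 [-9.99999418e-01  4.79475773e-05 -1.07811719e-03]] [[293.37739901 296.86685238]]
```

View pics/e.png

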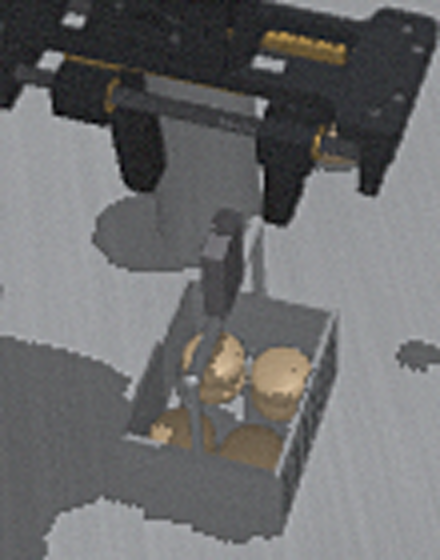

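The fingers straddle the grip and are centred on it (tips at about (276,296) and (310,305), grip top at (297,305)). I'll go down and close.

>>> step_arm:
  moves:
    - {"dx":0.1,"dy":0,"dz":-2,"wx":0,"wy":0,"wz":0,"gripper":0.2}
    - {"dx":0,"dy":0,"dz":-2,"wx":0,"wy":0,"wz":0,"gripper":0.2}
    - {"dx":0,"dy":0,"dz":-1.7,"wx":0,"wy":0,"wz":0,"gripper":0.2}
    - {"dx":0,"dy":0,"dz":-1,"wx":0,"wy":0,"wz":0,"gripper":0.2}
    - {"dx":0,"dy":0,"dz":0,"wx":0,"wy":0,"wz":0,"gripper":0.2}

```text
time_s: 2.6
tcp_pos: [0.5156, -0.1569, 0.1314]
orientation: [[-0.001, 0.468, 0.884], [0.001, 0.884, -0.468], [-1.0, 0.0, -0.001]]
wrist_force: [-0.3, 0.5, -0.3]
gripper_width: 0.599
```

>>> step_arm:
  moves:
    - {"dx":0,"dy":0,"dz":0,"wx":0,"wy":0,"wz":0,"gripper":-0.4}
    - {"dx":0,"dy":0,"dz":0,"wx":0,"wy":0,"wz":0,"gripper":-0.6}
    - {"dx":0,"dy":0,"dz":0,"wx":0,"wy":0,"wz":0,"gripper":-1}
    - {"dx":0,"dy":0,"dz":0,"wx":0,"wy":0,"wz":0,"gripper":-1}
    - {"dx":0,"dy":0,"dz":0,"wx":0,"wy":0,"wz":0,"gripper":-1}
  squeeze: 35

```text
time_s: 3.1
tcp_pos: [0.516, -0.1575, 0.132]
orientation: [[0.0, 0.469, 0.883], [-0.0, 0.883, -0.469], [-1.0, -0.0, 0.0]]
wrist_force: [-2.3, 1.0, 2.6]
gripper_width: 0.167
```

>>> step_arm:
  moves:
    - {"dx":0,"dy":0,"dz":0.5,"wx":0,"wy":0,"wz":0,"gripper":-1}
    - {"dx":0,"dy":0,"dz":1,"wx":0,"wy":0,"wz":0,"gripper":-1}
    - {"dx":0,"dy":0,"dz":1,"wx":0,"wy":0,"wz":0,"gripper":-1}
    - {"dx":0,"dy":0,"dz":0.5,"wx":0,"wy":0,"wz":0,"gripper":-1}
    - {"dx":0,"dy":0,"dz":0,"wx":0,"wy":0,"wz":0,"gripper":-1}

```text
time_s: 3.6
tcp_pos: [0.5166, -0.1578, 0.163]
orientation: [[0.002, 0.469, 0.883], [-0.001, 0.883, -0.469], [-1.0, -0.0, 0.002]]
wrist_force: [-0.2, -0.7, -7.3]
gripper_width: 0.136
```

```bash
python3 - <<'E'
from h import *
S=bot.sense();print(S["tcp_pos"],S["wrist_force"],S["wrist_torque"],S["gripper_width"],S["orientation"])
E
```

```text
[ 0.51656061 -0.15778248  0.16298291] [-0.15200183 -0.67181198 -7.26906978] [-0.08043195  0.04207291 -0.0260682 ] 0.13591604423616302 [[ 2.05068183e-03  4.68726126e-01  8.83341165e-01]
 [-1.13747025e-03  8.83343544e-01 -4.68724748e-01]
 [-9.99997250e-01 -4.35689732e-05  2.34461858e-03]]
```

The basket is held: width 12 mm, load about 7.3 N. I'll lift above the canister and travel across.

>>> step_arm:
  moves:
    - {"dx":0,"dy":0,"dz":2.5,"wx":0,"wy":0,"wz":0,"gripper":-1}
    - {"dx":0,"dy":0,"dz":4,"wx":0,"wy":0,"wz":0,"gripper":-1}
    - {"dx":0,"dy":0,"dz":4.5,"wx":0,"wy":0,"wz":0,"gripper":-1}
    - {"dx":0,"dy":0,"dz":4.2,"wx":0,"wy":0,"wz":0,"gripper":-1}
    - {"dx":0,"dy":0,"dz":2.5,"wx":0,"wy":0,"wz":0,"gripper":-1}

```text
time_s: 4.1
tcp_pos: [0.5166, -0.1578, 0.3425]
orientation: [[0.004, 0.469, 0.883], [-0.002, 0.883, -0.469], [-1.0, -0.0, 0.005]]
wrist_force: [0.9, -0.6, -6.6]
gripper_width: 0.134
```

>>> step_arm:
  moves:
    - {"dx":-0.1,"dy":1.5,"dz":0,"wx":0,"wy":0,"wz":1.2,"gripper":-1}
    - {"dx":-0.2,"dy":3,"dz":0,"wx":0,"wy":0,"wz":2.33,"gripper":-1}
    - {"dx":-0.2,"dy":3,"dz":0,"wx":0,"wy":0,"wz":2.33,"gripper":-1}
    - {"dx":-0.2,"dy":3,"dz":0,"wx":0,"wy":0,"wz":2.33,"gripper":-1}
    - {"dx":-0.2,"dy":3,"dz":0,"wx":0,"wy":0,"wz":2.33,"gripper":-1}

```text
time_s: 4.6
tcp_pos: [0.5053, -0.02, 0.3357]
orientation: [[-0.004, 0.297, 0.955], [0.002, 0.955, -0.297], [-1.0, 0.0, -0.004]]
wrist_force: [0.9, -0.7, -7.2]
gripper_width: 0.132
```

>>> step_arm:
  moves:
    - {"dx":-0.2,"dy":3,"dz":0,"wx":0,"wy":0,"wz":2.33,"gripper":-1}
    - {"dx":-0.2,"dy":3,"dz":0,"wx":0,"wy":0,"wz":2.33,"gripper":-1}
    - {"dx":-0.2,"dy":3,"dz":0,"wx":0,"wy":0,"wz":2.33,"gripper":-1}
    - {"dx":-0.2,"dy":3,"dz":0,"wx":0,"wy":0,"wz":2.33,"gripper":-1}
    - {"dx":-0.2,"dy":3,"dz":0,"wx":0,"wy":0,"wz":2.33,"gripper":-1}

```text
time_s: 5.1
tcp_pos: [0.4949, 0.1297, 0.3358]
orientation: [[-0.004, 0.098, 0.995], [0.0, 0.995, -0.098], [-1.0, -0.0, -0.004]]
wrist_force: [1.1, -0.5, -6.7]
gripper_width: 0.13
```

>>> step_arm:
  moves:
    - {"dx":-0.3,"dy":3,"dz":0,"wx":0,"wy":0,"wz":2.33,"gripper":-1}
    - {"dx":-0.3,"dy":3,"dz":0,"wx":0,"wy":0,"wz":2.33,"gripper":-1}
    - {"dx":-0.2,"dy":3,"dz":-0.5,"wx":0,"wy":0,"wz":2.33,"gripper":-1}
    - {"dx":-0.1,"dy":2,"dz":-1.5,"wx":0,"wy":0,"wz":1.2,"gripper":-1}
    - {"dx":0,"dy":0,"dz":-1.5,"wx":0,"wy":0,"wz":0,"gripper":-1}

```text
time_s: 5.6
tcp_pos: [0.4855, 0.2408, 0.3006]
orientation: [[-0.004, -0.047, 0.999], [0.001, 0.999, 0.047], [-1.0, 0.002, -0.004]]
wrist_force: [0.8, -0.2, -7.4]
gripper_width: 0.132
```

>>> step_arm:
  moves:
    - {"dx":0,"dy":0,"dz":-0.5,"wx":0,"wy":0,"wz":0,"gripper":-1}
    - {"dx":0,"dy":0,"dz":0,"wx":0,"wy":0,"wz":0,"gripper":-1}
    - {"dx":0,"dy":0,"dz":0,"wx":0,"wy":0,"wz":0,"gripper":-1}

```text
time_s: 5.9
tcp_pos: [0.4879, 0.2369, 0.2986]
orientation: [[-0.0, -0.041, 0.999], [-0.0, 0.999, 0.041], [-1.0, -0.0, -0.0]]
wrist_force: [0.6, -0.0, -6.2]
gripper_width: 0.133
```

```bash
python3 - <<'E'
from h import *
s=snap("side","s3");t=snap("top","t3")
c=lambda im,x,y,w,h,k: cv2.resize(im[y:y+h,x:x+w],None,fx=k,fy=k,interpolation=cv2.INTER_CUBIC)
cv2.imwrite("pics/f.png",np.hstack([c(s,210,80,190,140,4)[:,:,::-1]]))
S=bot.sense();print(S["tcp_pos"],S["wrist_force"],S["orientation"])
E
```

```text
[0.48841528 0.23699167 0.29951177] [-1.01443647 -0.82845116 -6.8258809 ] [[ 1.38569000e-03 -4.07673022e-02  9.99167707e-01]
 [ 2.09216709e-04  9.99168656e-01  4.07670507e-02]
 [-9.99999018e-01  1.52552085e-04  1.39306722e-03]]
```

View pics/f.png

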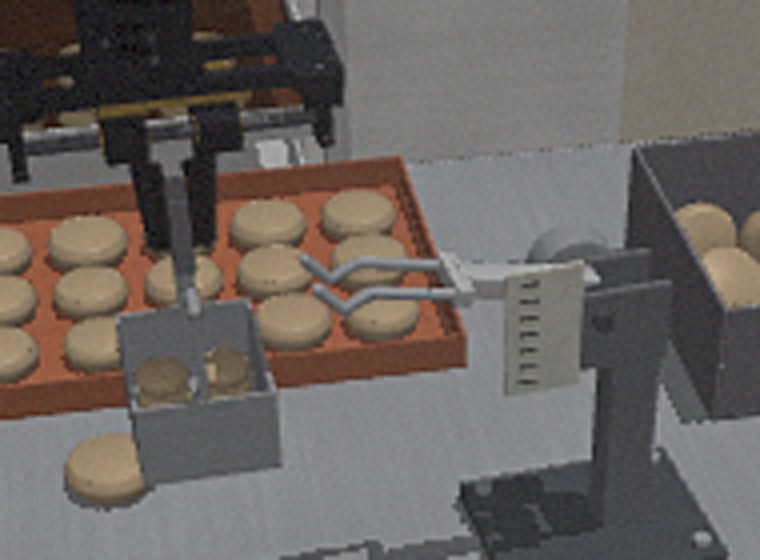

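The basket hangs level just outside the fork. Its near bar end is at about (258,155), the prong tips are at (286,144) and (289,152), and the notches at (293,150) and (297,158). I'll correct y and yaw, then come in over the tips.

>>> step_arm:
  moves:
    - {"dx":0,"dy":0.8,"dz":-0.4,"wx":0,"wy":0,"wz":0.8,"gripper":-1}
    - {"dx":0,"dy":0.85,"dz":-0.6,"wx":0,"wy":0,"wz":0.8,"gripper":-1}
    - {"dx":0,"dy":0.8,"dz":-0.6,"wx":0,"wy":0,"wz":0.8,"gripper":-1}
    - {"dx":0,"dy":0,"dz":0,"wx":0,"wy":0,"wz":0,"gripper":-1}
    - {"dx":0,"dy":0,"dz":0,"wx":0,"wy":0,"wz":0,"gripper":-1}

```text
time_s: 6.5
tcp_pos: [0.4875, 0.2624, 0.2822]
orientation: [[-0.001, -0.085, 0.996], [-0.0, 0.996, 0.085], [-1.0, -0.0, -0.001]]
wrist_force: [0.1, -0.5, -6.8]
gripper_width: 0.136
```

>>> step_arm:
  moves:
    - {"dx":1.0,"dy":0.08,"dz":0,"wx":0,"wy":0,"wz":0,"gripper":-1}
    - {"dx":1.4,"dy":0.12,"dz":0,"wx":0,"wy":0,"wz":0,"gripper":-1}
    - {"dx":1.4,"dy":0.12,"dz":0,"wx":0,"wy":0,"wz":0,"gripper":-1}
    - {"dx":1.4,"dy":0.12,"dz":0,"wx":0,"wy":0,"wz":0,"gripper":-1}
    - {"dx":1.2,"dy":0.1,"dz":0,"wx":0,"wy":0,"wz":0,"gripper":-1}

```text
time_s: 7.0
tcp_pos: [0.5535, 0.2672, 0.2829]
orientation: [[0.001, -0.083, 0.997], [0.0, 0.997, 0.083], [-1.0, -0.0, 0.001]]
wrist_force: [-0.4, -0.6, -6.9]
gripper_width: 0.134
```

>>> step_arm:
  moves:
    - {"dx":1.2,"dy":0.1,"dz":0,"wx":0,"wy":0,"wz":0,"gripper":-1}
    - {"dx":1.2,"dy":0.1,"dz":0,"wx":0,"wy":0,"wz":0,"gripper":-1}
    - {"dx":0.8,"dy":0.06,"dz":0,"wx":0,"wy":0,"wz":0,"gripper":-1}
    - {"dx":0,"dy":0,"dz":0,"wx":0,"wy":0,"wz":0,"gripper":-1}
    - {"dx":0,"dy":0,"dz":0,"wx":0,"wy":0,"wz":0,"gripper":-1}

```text
time_s: 7.5
tcp_pos: [0.5837, 0.27, 0.2825]
orientation: [[-0.001, -0.084, 0.996], [-0.0, 0.996, 0.084], [-1.0, -0.0, -0.001]]
wrist_force: [-0.5, -0.0, -7.1]
gripper_width: 0.131
```

```bash
python3 - <<'E'
from h import *
s=snap("side","s4");t=snap("top","t4")
c=lambda im,x,y,w,h,k: cv2.resize(im[y:y+h,x:x+w],None,fx=k,fy=k,interpolation=cv2.INTER_CUBIC)
cv2.imwrite("pics/g.png",c(s,250,90,130,100,6)[:,:,::-1])
S=bot.sense();print(S["tcp_pos"],S["wrist_force"],S["orientation"])
p=S["tcp_pos"]; y=np.array([-.082,.9966,0]); print(proj("side",[p-[0,0,.017]+y*k for k in(-.049,-.018,.018,.049)]))
E
```

```text
[0.58338668 0.27015499 0.28267572] [-0.72705863  0.42493061 -7.60036165] [[-5.08619276e-04 -8.40226038e-02  9.96463719e-01]
 [-5.41400939e-05  9.96463849e-01  8.40225871e-02]
 [-9.99999869e-01 -1.12131319e-05 -5.11369713e-04]]
[[299.10821349 151.30320858]
 [296.02881069 144.5917175 ]
 [292.60335315 137.12600769]
 [289.77551887 130.96280472]]
```

View pics/g.png

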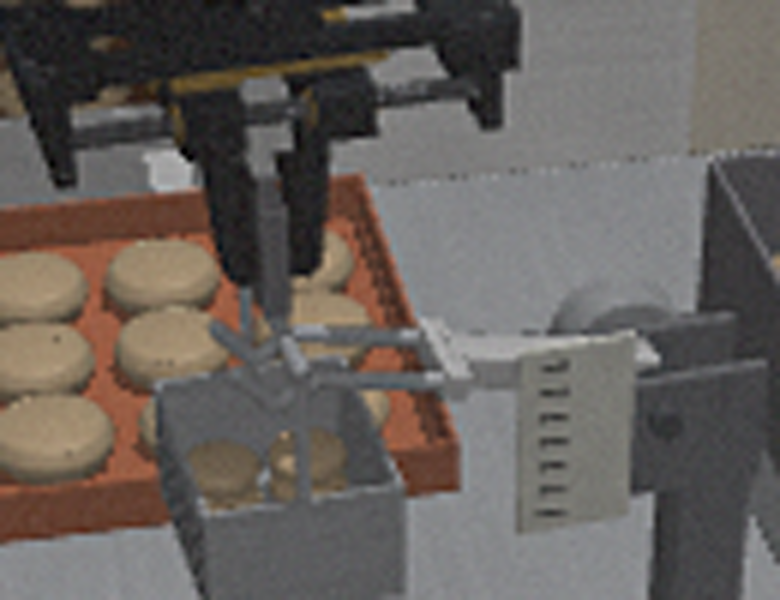

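Everything is aligned over the notches: the near bar end is at (300,152), and the notch sits below it at about x=297. I'll go down to contact, then follow the arc.

>>> step_arm:
  moves:
    - {"dx":0,"dy":0,"dz":-0.6,"wx":0,"wy":0,"wz":0,"gripper":-1}
    - {"dx":0,"dy":0,"dz":-0.8,"wx":0,"wy":0,"wz":0,"gripper":-1}
    - {"dx":0,"dy":0,"dz":-0.6,"wx":0,"wy":0,"wz":0,"gripper":-1}
    - {"dx":0,"dy":0,"dz":-0.3,"wx":0,"wy":0,"wz":0,"gripper":-1}
    - {"dx":0,"dy":0,"dz":-0.3,"wx":0,"wy":0,"wz":0,"gripper":-1}

```text
time_s: 8.1
tcp_pos: [0.5836, 0.2701, 0.2562]
orientation: [[-0.001, -0.084, 0.996], [-0.0, 0.996, 0.084], [-1.0, -0.0, -0.001]]
wrist_force: [-2.8, -0.5, -2.4]
gripper_width: 0.13
```

>>> step_arm:
  moves:
    - {"dx":0,"dy":0,"dz":-0.2,"wx":0,"wy":0,"wz":0,"gripper":-1}
    - {"dx":0,"dy":0,"dz":-0.2,"wx":0,"wy":0,"wz":0,"gripper":-1}
    - {"dx":0,"dy":0,"dz":-0.2,"wx":0,"wy":0,"wz":0,"gripper":-1}
    - {"dx":0,"dy":0,"dz":0,"wx":0,"wy":0,"wz":0,"gripper":-1}
    - {"dx":0,"dy":0,"dz":0,"wx":0,"wy":0,"wz":0,"gripper":-1}

```text
time_s: 8.6
tcp_pos: [0.5834, 0.2702, 0.2512]
orientation: [[-0.001, -0.084, 0.996], [-0.0, 0.996, 0.084], [-1.0, 0.0, -0.001]]
wrist_force: [-5.6, -1.1, -1.9]
gripper_width: 0.132
```

A sideways force of -5.6 N shows the bar bearing on the inner flank, so it should move outward a little.

>>> step_arm:
  moves:
    - {"dx":-0.1,"dy":0,"dz":0,"wx":0,"wy":0,"wz":0,"gripper":-1}
    - {"dx":-0.1,"dy":0,"dz":0,"wx":0,"wy":0,"wz":0,"gripper":-1}
    - {"dx":-0.1,"dy":0,"dz":0,"wx":0,"wy":0,"wz":0,"gripper":-1}
    - {"dx":0,"dy":0,"dz":0,"wx":0,"wy":0,"wz":0,"gripper":-1}
    - {"dx":0,"dy":0,"dz":0,"wx":0,"wy":0,"wz":0,"gripper":-1}

```text
time_s: 9.1
tcp_pos: [0.581, 0.2701, 0.2509]
orientation: [[0.0, -0.084, 0.996], [0.0, 0.996, 0.084], [-1.0, 0.0, 0.0]]
wrist_force: [-0.3, -0.2, -3.6]
gripper_width: 0.134
```

>>> step_arm:
  moves:
    - {"dx":-0.05,"dy":0,"dz":-0.2,"wx":0,"wy":0,"wz":0,"gripper":-1}
    - {"dx":-0.05,"dy":0,"dz":-0.2,"wx":0,"wy":0,"wz":0,"gripper":-1}
    - {"dx":-0.04,"dy":0,"dz":-0.2,"wx":0,"wy":0,"wz":0,"gripper":-1}
    - {"dx":-0.04,"dy":0,"dz":-0.2,"wx":0,"wy":0,"wz":0,"gripper":-1}
    - {"dx":-0.04,"dy":0,"dz":-0.2,"wx":0,"wy":0,"wz":0,"gripper":-1}

```text
time_s: 9.6
tcp_pos: [0.5789, 0.27, 0.2407]
orientation: [[0.001, -0.084, 0.996], [-0.0, 0.996, 0.084], [-1.0, -0.0, 0.001]]
wrist_force: [1.5, -0.1, -2.6]
gripper_width: 0.135
```

>>> step_arm:
  moves:
    - {"dx":-0.03,"dy":0,"dz":-0.2,"wx":0,"wy":0,"wz":0,"gripper":-1}
    - {"dx":-0.03,"dy":0,"dz":-0.2,"wx":0,"wy":0,"wz":0,"gripper":-1}
    - {"dx":-0.03,"dy":0,"dz":-0.2,"wx":0,"wy":0,"wz":0,"gripper":-1}
    - {"dx":-0.03,"dy":0,"dz":-0.2,"wx":0,"wy":0,"wz":0,"gripper":-1}
    - {"dx":-0.02,"dy":0,"dz":-0.2,"wx":0,"wy":0,"wz":0,"gripper":-1}

```text
time_s: 10.1
tcp_pos: [0.5775, 0.2701, 0.2307]
orientation: [[0.001, -0.084, 0.996], [-0.0, 0.996, 0.084], [-1.0, -0.0, 0.001]]
wrist_force: [2.1, -0.6, -0.3]
gripper_width: 0.131
```

```bash
python3 -c "
from h import *
S=bot.sense();print(S['tcp_pos'],S['wrist_force'],S['wrist_torque'])"
```

```text
[0.57745142 0.27005293 0.23073925] [ 2.05055758 -0.63274618 -0.3000236 ] [-0.24737919 -0.27750165  0.00446444]
```

>>> step_arm:
  moves:
    - {"dx":0.1,"dy":0,"dz":0,"wx":0,"wy":0,"wz":0,"gripper":-1}
    - {"dx":0,"dy":0,"dz":0,"wx":0,"wy":0,"wz":0,"gripper":-1}
    - {"dx":0,"dy":0,"dz":0,"wx":0,"wy":0,"wz":0,"gripper":-1}

```text
time_s: 10.4
tcp_pos: [0.5777, 0.2701, 0.2305]
orientation: [[-0.001, -0.084, 0.996], [-0.0, 0.996, 0.084], [-1.0, -0.0, -0.002]]
wrist_force: [-2.0, -1.2, -1.9]
gripper_width: 0.133
```

>>> step_arm:
  moves:
    - {"dx":0.05,"dy":0,"dz":0,"wx":0,"wy":0,"wz":0,"gripper":-1}
    - {"dx":0,"dy":0,"dz":0,"wx":0,"wy":0,"wz":0,"gripper":-1}
    - {"dx":0,"dy":0,"dz":0,"wx":0,"wy":0,"wz":0,"gripper":-1}

```text
time_s: 10.7
tcp_pos: [0.5778, 0.2701, 0.2303]
orientation: [[-0.002, -0.084, 0.996], [-0.0, 0.996, 0.084], [-1.0, -0.0, -0.002]]
wrist_force: [-5.4, -1.3, -0.4]
gripper_width: 0.135
```

>>> step_arm:
  moves:
    - {"dx":-0.1,"dy":0,"dz":0,"wx":0,"wy":0,"wz":0,"gripper":-1}
    - {"dx":-0.02,"dy":0,"dz":-0.2,"wx":0,"wy":0,"wz":0,"gripper":-1}
    - {"dx":-0.01,"dy":0,"dz":-0.2,"wx":0,"wy":0,"wz":0,"gripper":-1}
    - {"dx":-0.01,"dy":0,"dz":-0.2,"wx":0,"wy":0,"wz":0,"gripper":-1}
    - {"dx":-0.01,"dy":0,"dz":0,"wx":0,"wy":0,"wz":0,"gripper":-1}

```text
time_s: 11.2
tcp_pos: [0.5772, 0.2701, 0.2243]
orientation: [[-0.0, -0.084, 0.996], [-0.0, 0.996, 0.084], [-1.0, -0.0, -0.0]]
wrist_force: [-2.3, -1.3, 0.5]
gripper_width: 0.134
```

>>> step_arm:
  moves:
    - {"dx":0,"dy":0,"dz":0,"wx":0,"wy":0,"wz":0,"gripper":-1}
    - {"dx":0,"dy":0,"dz":0,"wx":0,"wy":0,"wz":0,"gripper":-1}

```text
time_s: 11.4
tcp_pos: [0.5773, 0.2701, 0.2248]
orientation: [[-0.0, -0.084, 0.996], [-0.0, 0.996, 0.084], [-1.0, -0.0, -0.0]]
wrist_force: [-3.5, -2.2, -1.1]
gripper_width: 0.129
```

>>> step_arm:
  moves:
    - {"dx":-0.05,"dy":-0.05,"dz":0,"wx":0,"wy":0,"wz":0,"gripper":-1}
    - {"dx":0,"dy":0,"dz":0,"wx":0,"wy":0,"wz":0,"gripper":-1}
    - {"dx":0,"dy":0,"dz":0,"wx":0,"wy":0,"wz":0,"gripper":-1}

```text
time_s: 11.7
tcp_pos: [0.5771, 0.2699, 0.2251]
orientation: [[0.001, -0.084, 0.996], [0.001, 0.996, 0.084], [-1.0, 0.001, 0.001]]
wrist_force: [-1.0, 0.6, -1.0]
gripper_width: 0.133
```

>>> step_arm:
  moves:
    - {"dx":0,"dy":0,"dz":0,"wx":0,"wy":0,"wz":0,"gripper":-1}

```text
time_s: 11.8
tcp_pos: [0.5771, 0.2699, 0.225]
orientation: [[0.001, -0.084, 0.996], [0.001, 0.996, 0.084], [-1.0, 0.001, 0.001]]
wrist_force: [-1.2, 0.6, -1.0]
gripper_width: 0.136
```

>>> step_arm:
  moves:
    - {"dx":0,"dy":0,"dz":0,"wx":0,"wy":0,"wz":0,"gripper":-1}

```text
time_s: 11.9
tcp_pos: [0.5771, 0.2699, 0.2249]
orientation: [[0.001, -0.084, 0.996], [0.001, 0.996, 0.084], [-1.0, 0.0, 0.001]]
wrist_force: [-0.2, 1.4, -0.8]
gripper_width: 0.131
```

>>> step_arm:
  moves:
    - {"dx":-0.02,"dy":0,"dz":-0.2,"wx":0,"wy":0,"wz":0,"gripper":-1}
    - {"dx":-0.02,"dy":0,"dz":-0.2,"wx":0,"wy":0,"wz":0,"gripper":-1}
    - {"dx":-0.01,"dy":0,"dz":-0.2,"wx":0,"wy":0,"wz":0,"gripper":-1}
    - {"dx":0,"dy":0,"dz":0,"wx":0,"wy":0,"wz":0,"gripper":-1}
    - {"dx":0,"dy":0,"dz":0,"wx":0,"wy":0,"wz":0,"gripper":-1}

```text
time_s: 12.4
tcp_pos: [0.5766, 0.2696, 0.2188]
orientation: [[0.001, -0.084, 0.996], [0.0, 0.996, 0.084], [-1.0, 0.0, 0.001]]
wrist_force: [1.9, 2.0, -0.1]
gripper_width: 0.136
```

>>> step_arm:
  moves:
    - {"dx":0,"dy":0,"dz":0,"wx":0,"wy":0,"wz":0,"gripper":-1}

```text
time_s: 12.5
tcp_pos: [0.5766, 0.2696, 0.2189]
orientation: [[0.001, -0.084, 0.996], [0.0, 0.996, 0.084], [-1.0, 0.0, 0.001]]
wrist_force: [0.1, 1.2, -0.6]
gripper_width: 0.133
```

>>> step_arm:
  moves:
    - {"dx":0,"dy":0,"dz":0,"wx":0,"wy":0,"wz":0,"gripper":-1}

```text
time_s: 12.6
tcp_pos: [0.5765, 0.2696, 0.2189]
orientation: [[0.001, -0.084, 0.996], [0.0, 0.996, 0.084], [-1.0, 0.0, 0.001]]
wrist_force: [1.9, 1.4, 0.1]
gripper_width: 0.135
```

>>> step_arm:
  moves:
    - {"dx":0.03,"dy":0.03,"dz":-0.1,"wx":0,"wy":0,"wz":0,"gripper":-1}
    - {"dx":0,"dy":0,"dz":-0.1,"wx":0,"wy":0,"wz":0,"gripper":-1}
    - {"dx":0,"dy":0,"dz":0,"wx":0,"wy":0,"wz":0,"gripper":-1}
    - {"dx":0,"dy":0,"dz":0,"wx":0,"wy":0,"wz":0,"gripper":-1}

```text
time_s: 13.0
tcp_pos: [0.5766, 0.2697, 0.2166]
orientation: [[-0.0, -0.084, 0.996], [-0.0, 0.996, 0.084], [-1.0, -0.0, -0.0]]
wrist_force: [0.7, 0.3, -0.7]
gripper_width: 0.133
```

>>> step_arm:
  moves:
    - {"dx":0,"dy":0,"dz":0,"wx":0,"wy":0,"wz":0,"gripper":-1}

```text
time_s: 13.1
tcp_pos: [0.5766, 0.2697, 0.2167]
orientation: [[-0.0, -0.084, 0.996], [-0.0, 0.996, 0.084], [-1.0, -0.0, -0.0]]
wrist_force: [2.2, -0.1, -0.3]
gripper_width: 0.132
```

>>> step_arm:
  moves:
    - {"dx":0,"dy":0,"dz":0,"wx":0,"wy":0,"wz":0,"gripper":-1}

```text
time_s: 13.2
tcp_pos: [0.5766, 0.2697, 0.2167]
orientation: [[-0.0, -0.084, 0.996], [-0.0, 0.996, 0.084], [-1.0, -0.0, -0.0]]
wrist_force: [1.3, 0.1, 0.2]
gripper_width: 0.132
```

```bash
python3 - <<'E'
from h import *
s=snap("side","s5")
c=lambda im,x,y,w,h,k: cv2.resize(im[y:y+h,x:x+w],None,fx=k,fy=k,interpolation=cv2.INTER_CUBIC)
cv2.imwrite("pics/i.png",c(s,250,100,130,100,6)[:,:,::-1])
for k in range(6):
    bot.get_image("top"); print(bot.sense()["wrist_force"].round(2))
E
```

```text
[ 1.03 -0.07  0.49]
[ 2.12 -0.58  1.24]
[ 1.01 -1.05 -0.63]
[ 0.81 -1.24  0.25]
[ 1.39 -0.02 -0.69]
[ 0.81 -0.91 -0.42]
```

View pics/i.png

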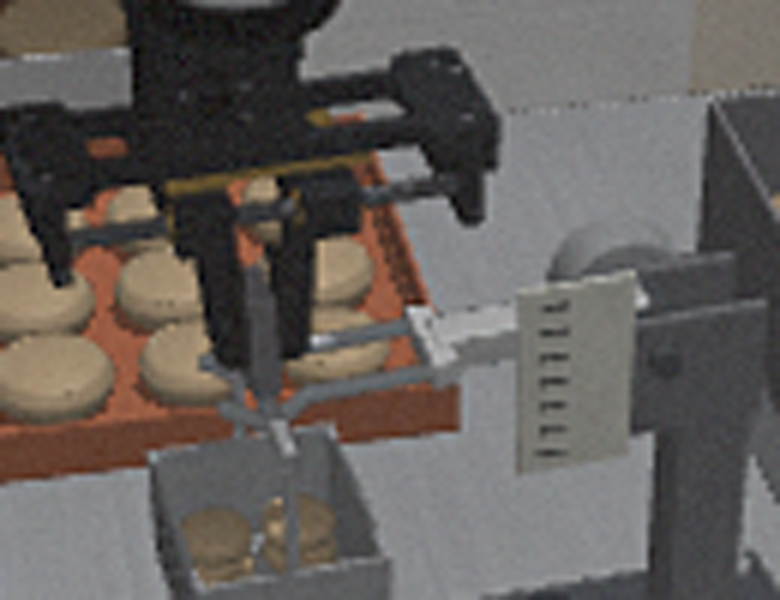

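The bar sits in both V notches (near end at about (297,173)), the beam has sunk by about 38 mm and the mean vertical force is about 0, so it carries the load. I'll relax the grip, then open slightly.

>>> step_arm:
  moves:
    - {"dx":0.02,"dy":-0.02,"dz":0,"wx":0,"wy":0,"wz":0,"gripper":-1}
    - {"dx":0,"dy":0,"dz":0,"wx":0,"wy":0,"wz":0,"gripper":-1}
    - {"dx":0,"dy":0,"dz":0,"wx":0,"wy":0,"wz":0,"gripper":-1}
    - {"dx":0,"dy":0,"dz":0,"wx":0,"wy":0,"wz":0,"gripper":-1}
    - {"dx":0,"dy":0,"dz":0,"wx":0,"wy":0,"wz":0,"gripper":-1}
  squeeze: 3

```text
time_s: 14.05
tcp_pos: [0.5765, 0.2698, 0.2166]
orientation: [[-0.001, -0.084, 0.996], [0.0, 0.996, 0.084], [-1.0, 0.0, -0.001]]
wrist_force: [-0.4, 1.8, 0.3]
gripper_width: 0.135
```

>>> step_arm:
  moves:
    - {"dx":0,"dy":0,"dz":0,"wx":0,"wy":0,"wz":0,"gripper":-0.71}
    - {"dx":0,"dy":0,"dz":0,"wx":0,"wy":0,"wz":0,"gripper":-0.68}
    - {"dx":0,"dy":0,"dz":0,"wx":0,"wy":0,"wz":0,"gripper":-0.64}
    - {"dx":0,"dy":0,"dz":0,"wx":0,"wy":0,"wz":0,"gripper":-0.6}
    - {"dx":0,"dy":0,"dz":0,"wx":0,"wy":0,"wz":0,"gripper":-0.5}

```text
time_s: 14.55
tcp_pos: [0.5768, 0.2697, 0.2168]
orientation: [[0.0, -0.084, 0.996], [0.0, 0.996, 0.084], [-1.0, -0.0, 0.0]]
wrist_force: [-0.8, 0.2, -0.6]
gripper_width: 0.246
```

>>> step_arm:
  moves:
    - {"dx":0,"dy":0,"dz":0,"wx":0,"wy":0,"wz":0,"gripper":-0.4}
    - {"dx":0,"dy":0,"dz":0,"wx":0,"wy":0,"wz":0,"gripper":-0.35}
    - {"dx":0,"dy":0,"dz":0,"wx":0,"wy":0,"wz":0,"gripper":-0.35}

```text
time_s: 14.85
tcp_pos: [0.5767, 0.2697, 0.2167]
orientation: [[-0.0, -0.084, 0.996], [-0.0, 0.996, 0.084], [-1.0, -0.0, -0.0]]
wrist_force: [0.5, 0.3, -0.2]
gripper_width: 0.321
```

```bash
python3 - <<'E'
from h import *
s=snap("side","s6")
c=lambda im,x,y,w,h,k: cv2.resize(im[y:y+h,x:x+w],None,fx=k,fy=k,interpolation=cv2.INTER_CUBIC)
cv2.imwrite("pics/j.png",c(s,250,100,130,100,6)[:,:,::-1])
S=bot.sense();print(S["tcp_pos"],S["wrist_force"],S["gripper_width"])
E
```

```text
[0.57672903 0.26968318 0.21671957] [-0.65886    -0.09361631  0.75007542] 0.3252203685269831
```

View pics/j.png

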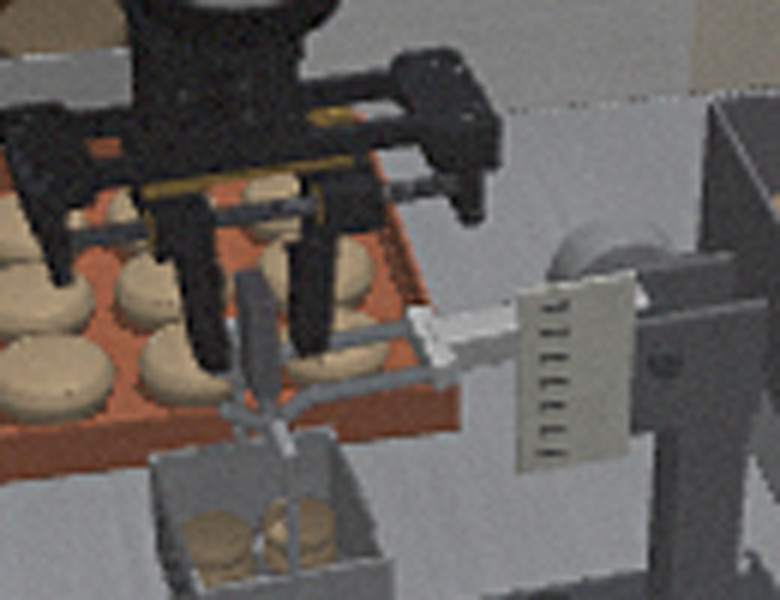

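The basket hangs still on the fork with a gap on both sides of its grip. I'll rise straight up.

>>> step_arm:
  moves:
    - {"dx":-0.05,"dy":0,"dz":0.5,"wx":0,"wy":0,"wz":0,"gripper":-0.3}
    - {"dx":0,"dy":0,"dz":1.5,"wx":0,"wy":0,"wz":0,"gripper":-0.3}
    - {"dx":0,"dy":0,"dz":2,"wx":0,"wy":0,"wz":0,"gripper":-0.3}
    - {"dx":0,"dy":0,"dz":2.5,"wx":0,"wy":0,"wz":0,"gripper":-0.3}
    - {"dx":0,"dy":0,"dz":2,"wx":0,"wy":0,"wz":0,"gripper":-0.3}

```text
time_s: 15.4
tcp_pos: [0.5767, 0.2698, 0.3048]
orientation: [[0.002, -0.084, 0.996], [0.001, 0.996, 0.084], [-1.0, 0.0, 0.002]]
wrist_force: [0.4, 0.2, 0.6]
gripper_width: 0.355
```

```bash
python3 - <<'E'
from h import *
print(atz("top",(373.3,210),.128),atz("side",(360.3,302.3),.12),atz("side",(360.5,298.5),.13))
S=bot.sense();print(S["tcp_pos"],S["wrist_force"])
# balance check: frame difference fork region s6 vs now
a=cv2.imread("pics/s6.png");s=snap("side","s7")[:,:,::-1]
d=cv2.absdiff(a,np.ascontiguousarray(s))[168:215,265:320];print(d.mean(),d.max())
E
```

```text
[ 0.65472823 -0.13410841  0.128     ] [ 0.65118803 -0.13050409  0.12      ] [ 0.65144471 -0.1290273   0.13      ]
[0.57668129 0.26984939 0.30480437] [0.3620883  0.18161545 0.5813564 ]
3.917730496453901 80
```

>>> step_arm:
  moves:
    - {"dx":0.4,"dy":-2,"dz":0,"wx":0,"wy":0,"wz":0,"gripper":-1}
    - {"dx":0.7,"dy":-3.8,"dz":0,"wx":0,"wy":0,"wz":0,"gripper":-1}
    - {"dx":0.7,"dy":-3.8,"dz":0,"wx":0,"wy":0,"wz":0,"gripper":-1}
    - {"dx":0.8,"dy":-3.8,"dz":0,"wx":0,"wy":0,"wz":0,"gripper":-1}
    - {"dx":0.8,"dy":-3.8,"dz":0,"wx":0,"wy":0,"wz":0,"gripper":-1}
  squeeze: 15

```text
time_s: 15.95
tcp_pos: [0.6104, 0.0963, 0.3024]
orientation: [[0.001, -0.084, 0.996], [-0.0, 0.996, 0.084], [-1.0, -0.0, 0.001]]
wrist_force: [0.6, 0.3, 0.0]
gripper_width: 0.006
```

>>> step_arm:
  moves:
    - {"dx":0.8,"dy":-3.8,"dz":0,"wx":0,"wy":0,"wz":0,"gripper":-1}
    - {"dx":0.8,"dy":-3.8,"dz":0,"wx":0,"wy":0,"wz":0,"gripper":-1}
    - {"dx":0.8,"dy":-3.8,"dz":-1,"wx":0,"wy":0,"wz":0,"gripper":-1}
    - {"dx":0.8,"dy":-3.8,"dz":-2,"wx":0,"wy":0,"wz":0,"gripper":-1}
    - {"dx":0.8,"dy":-3.8,"dz":-3,"wx":0,"wy":0,"wz":0,"gripper":-1}

```text
time_s: 16.45
tcp_pos: [0.6517, -0.0943, 0.2439]
orientation: [[0.005, -0.084, 0.996], [-0.002, 0.996, 0.084], [-1.0, -0.002, 0.005]]
wrist_force: [1.4, -0.3, -0.4]
gripper_width: 0.004
```

>>> step_arm:
  moves:
    - {"dx":0.2,"dy":-3,"dz":-3,"wx":0,"wy":0,"wz":0,"gripper":-1}
    - {"dx":0,"dy":-1,"dz":-2.5,"wx":0,"wy":0,"wz":0,"gripper":-1}
    - {"dx":0,"dy":0,"dz":0,"wx":0,"wy":0,"wz":0,"gripper":-1}
    - {"dx":0,"dy":0,"dz":0,"wx":0,"wy":0,"wz":0,"gripper":-1}

```text
time_s: 16.85
tcp_pos: [0.6523, -0.132, 0.1872]
orientation: [[-0.0, -0.083, 0.997], [0.0, 0.997, 0.083], [-1.0, 0.001, -0.0]]
wrist_force: [1.6, 0.0, -0.1]
gripper_width: 0.008
```

```bash
python3 - <<'E'
from h import *
s=snap("side","s8");t=snap("top","t8")
c=lambda im,x,y,w,h,k: cv2.resize(im[y:y+h,x:x+w],None,fx=k,fy=k,interpolation=cv2.INTER_CUBIC)
a=c(s,320,230,100,120,5);b=c(s,240,120,100,120,3)
b=cv2.copyMakeBorder(b,0,a.shape[0]-b.shape[0],0,0,cv2.BORDER_CONSTANT)
cv2.imwrite("pics/k.png",np.hstack([a,b])[:,:,::-1])
S=bot.sense();print(S["tcp_pos"],S["wrist_force"],S["gripper_width"],proj("side",S["tcp_pos"]))
E
```

```text
[ 0.65341255 -0.13160424  0.18912309] [0.80342596 0.56757094 0.12262515] 0.007935264998365289 [[363.46172167 279.26309057]]
```

View pics/k.png

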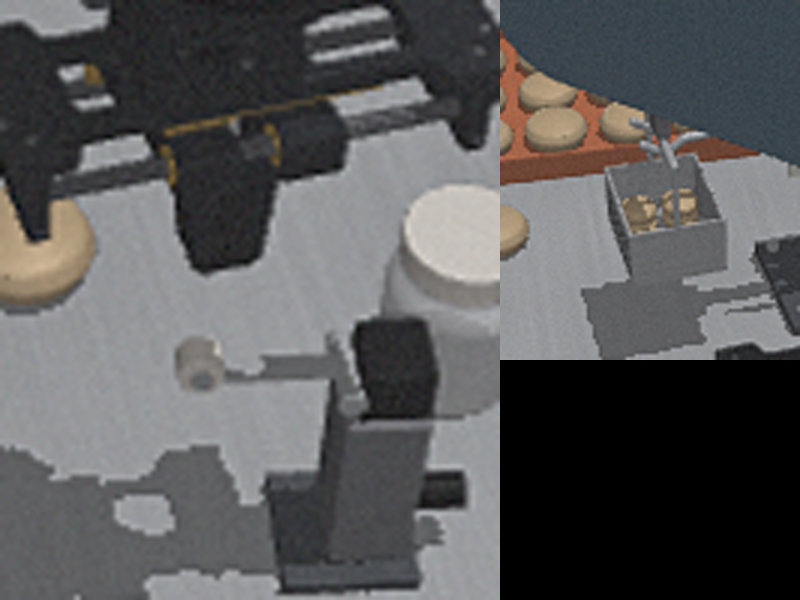

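The closed fingertips are above the roller: tip at about (366,283), roller at (360,301). The basket hangs level on the fork. I'll descend and press gently.

>>> step_arm:
  moves:
    - {"dx":-0.2,"dy":0,"dz":-1.5,"wx":0,"wy":0,"wz":0,"gripper":-1}
    - {"dx":0,"dy":0,"dz":-2,"wx":0,"wy":0,"wz":0,"gripper":-1}
    - {"dx":0,"dy":0,"dz":-1.3,"wx":0,"wy":0,"wz":0,"gripper":-1}
    - {"dx":0,"dy":0,"dz":-0.6,"wx":0,"wy":0,"wz":0,"gripper":-1}
    - {"dx":0,"dy":0,"dz":0,"wx":0,"wy":0,"wz":0,"gripper":-1}

```text
time_s: 17.45
tcp_pos: [0.6498, -0.1318, 0.1317]
orientation: [[-0.001, -0.084, 0.996], [0.001, 0.996, 0.084], [-1.0, 0.001, -0.001]]
wrist_force: [0.3, -1.0, 0.0]
gripper_width: 0.004
```

>>> step_arm:
  moves:
    - {"dx":0,"dy":0,"dz":-0.2,"wx":0,"wy":0,"wz":0,"gripper":-1}
    - {"dx":0,"dy":0,"dz":-0.2,"wx":0,"wy":0,"wz":0,"gripper":-1}
    - {"dx":0,"dy":0,"dz":-0.2,"wx":0,"wy":0,"wz":0,"gripper":-1}
    - {"dx":0,"dy":0,"dz":0,"wx":0,"wy":0,"wz":0,"gripper":-1}
    - {"dx":0,"dy":0,"dz":0,"wx":0,"wy":0,"wz":0,"gripper":-1}

```text
time_s: 17.95
tcp_pos: [0.6504, -0.1324, 0.1272]
orientation: [[0.0, -0.084, 0.996], [-0.0, 0.996, 0.084], [-1.0, -0.0, 0.0]]
wrist_force: [-1.6, 1.1, 3.5]
gripper_width: 0.007
```

```bash
python3 - <<'E'
from h import *
F=[]
for k in range(8):
    bot.get_image("top"); F.append(bot.sense()["wrist_force"])
print(bot.sense()["tcp_pos"],np.mean(F,0))
E
```

```text
[ 0.6502755  -0.13241768  0.12678203] [-1.5845261  -0.04498363  2.85387605]
```

>>> step_arm:
  moves:
    - {"dx":0,"dy":0,"dz":-0.2,"wx":0,"wy":0,"wz":0,"gripper":-1}
    - {"dx":0,"dy":0,"dz":-0.2,"wx":0,"wy":0,"wz":0,"gripper":-1}
    - {"dx":0,"dy":0,"dz":-0.15,"wx":0,"wy":0,"wz":0,"gripper":-1}
    - {"dx":0,"dy":0,"dz":0,"wx":0,"wy":0,"wz":0,"gripper":-1}

```text
time_s: 18.75
tcp_pos: [0.6499, -0.1323, 0.1209]
orientation: [[-0.001, -0.084, 0.996], [0.0, 0.996, 0.084], [-1.0, 0.0, -0.001]]
wrist_force: [-3.3, 0.0, 5.5]
gripper_width: 0.005
```

```bash
python3 - <<'E'
from h import *
F=[]
for k in range(8):
    bot.get_image("top"); F.append(bot.sense()["wrist_force"])
print(bot.sense()["tcp_pos"],np.mean(F,0))
E
```

```text
[ 0.65021883 -0.132285    0.12125966] [-3.81998393  0.52872304  4.8792177 ]
```

>>> step_arm:
  moves:
    - {"dx":0,"dy":0,"dz":-0.15,"wx":0,"wy":0,"wz":0,"gripper":-1}
    - {"dx":0,"dy":0,"dz":-0.1,"wx":0,"wy":0,"wz":0,"gripper":-1}
    - {"dx":0,"dy":0,"dz":0,"wx":0,"wy":0,"wz":0,"gripper":-1}

```text
time_s: 19.45
tcp_pos: [0.6503, -0.1323, 0.1187]
orientation: [[0.0, -0.084, 0.996], [0.0, 0.996, 0.084], [-1.0, 0.0, 0.0]]
wrist_force: [-3.5, 0.8, 5.1]
gripper_width: 0.001
```

```bash
python3 - <<'E'
from h import *
F=[]
s=snap("side","s9")
for k in range(6):
    bot.get_image("top"); F.append(bot.sense()["wrist_force"])
print(bot.sense()["tcp_pos"],np.mean(F,0))
a=cv2.imread("pics/s8.png")
c=lambda im,x,y,w,h,k: cv2.resize(im[y:y+h,x:x+w],None,fx=k,fy=k,interpolation=cv2.INTER_CUBIC)
cv2.imwrite("pics/l.png",np.hstack([c(a,340,280,60,60,6),c(s[:,:,::-1],340,280,60,60,6)]))
E
```

```text
[ 0.65029555 -0.13228141  0.11884457] [-4.09085623  0.08481974  5.35461341]
```

```bash
python3 - <<'E'
from h import *
a=cv2.imread("pics/s8.png",0);b=cv2.imread("pics/s9.png",0)
for (x,y,w,h) in [(354,300,13,10),(356,302,10,7)]:
    r=cv2.matchTemplate(b[290:325,345:380],a[y:y+h,x:x+w],cv2.TM_CCOEFF_NORMED)
    _,v,_,p=cv2.minMaxLoc(r); print(v,p[0]+345-x,p[1]+290-y)
p=np.array([.651,-.134,.12]);print(proj("side",p-[0,0,.011])-proj("side",p),proj("side",p-[0,0,.008])-proj("side",p))
np.set_printoptions(linewidth=200)
print(a[294:316,350:378]);print(b[294:320,350:378])
E
```

```text
0.5898626446723938 -1 0
0.570946455001831 -1 0
[[-0.28653388  3.49078325]] [[-0.20884076  2.54426394]]
[[147 154 153 149 152 152 157 153 154 153 149 154 150 156 154 152 157 158 157 154 151 151 153 153 156 155 160 155]
 [149 157 158 152 150 149 155 154 153 152 151 156 150 152 155 155 157 154 157 153 152 152 153 155 150 153 155 155]
 [153 149 152 148 155 151 154 158 158 158 155 153 154 148 151 155 154 154 154 156 153 151 156 154 154 155 156 157]
 [150 150 152 150 154 153 153 140 133 135 136 156 165 151 153 150 151 157 155 157 152 151 153 156 154 152 156 156]
 [144 149 151 153 155 155 133 118 121 123 123 120 127 171 144 155 157 156 156 155 155 151 152 154 155 157 153 154]
 [146 151 151 156 152 125 111 120 121 124 124 120 127 182 152 150 153 152 153 154 153 153 151 154 155 155 156 155]
 [149 147 148 153 152  95 112 120 124 124 124 120 133 194 156 152 155 154 159 156 158 157 156 160 165 167 164 162]
 [149 149 148 155 151  90 111 115 122 121 123 115 117 130 151 154 154 153 154 154 155 150 106  97 106 105 104 104]
 [153 145 151 156 153 100 111 120 126 135 134 127 125 119 119 160 153 153 150
[... 3824 characters left out ...]
 151 152]
 [151 151 151 153 158 148 151 151 154 155 154 156 152 156 154 155 152 151 152 149 152 153 152 155 156 151 153 155]
 [155 149 154 157 151 153 149 150 150 158 152 150 153 159 155 152 148 155 154 153 148 156 156 155 154 154 153 151]
 [152 150 150 153 153 154 151 154 150 153 152 150 157 153 154 153 156 155 154 157 150 150 154 152 157 157 153 153]
 [154 153 149 154 153 154 151 148 149 157 151 153 152 153 157 152 156 155 154 155 154 152 152 153 151 159 153 154]
 [151 153 153 154 154 154 152 154 149 153 156 155 155 157 163 165 161 162 151 105 153 155 150 154 153 151 156 152]
 [151 155 152 153 153 155 152 156 152 159 164 158 153 100 101 104 105 103 100  99 163 151 150 155 157 157 156 153]]
```

The roller's hub face moved down about 4 px, which is 11–12.5 mm. That is past the 8 mm click and below the 16 mm overtravel limit, so I'll release.

>>> step_arm:
  moves:
    - {"dx":0,"dy":0,"dz":0.5,"wx":0,"wy":0,"wz":0,"gripper":-1}
    - {"dx":0,"dy":0,"dz":0.6,"wx":0,"wy":0,"wz":0,"gripper":-1}
    - {"dx":0,"dy":0,"dz":1,"wx":0,"wy":0,"wz":0,"gripper":-1}
    - {"dx":0,"dy":0,"dz":3,"wx":0,"wy":0,"wz":0,"gripper":-1}
    - {"dx":0,"dy":0,"dz":4,"wx":0,"wy":0,"wz":0,"gripper":-1}

```text
time_s: 20.3
tcp_pos: [0.6487, -0.1317, 0.2084]
orientation: [[-0.005, -0.084, 0.996], [0.002, 0.996, 0.084], [-1.0, 0.002, -0.005]]
wrist_force: [0.8, -0.6, -0.6]
gripper_width: 0.007
```

>>> step_arm:
  moves:
    - {"dx":0,"dy":0,"dz":2,"wx":0,"wy":0,"wz":0,"gripper":-1}
    - {"dx":0,"dy":0,"dz":0,"wx":0,"wy":0,"wz":0,"gripper":-1}
    - {"dx":0,"dy":0,"dz":0,"wx":0,"wy":0,"wz":0,"gripper":-1}
    - {"dx":0,"dy":0,"dz":0,"wx":0,"wy":0,"wz":0,"gripper":-1}
    - {"dx":0,"dy":0,"dz":0,"wx":0,"wy":0,"wz":0,"gripper":-1}

```text
time_s: 20.8
tcp_pos: [0.6493, -0.132, 0.2275]
orientation: [[-0.003, -0.084, 0.996], [0.001, 0.996, 0.084], [-1.0, 0.002, -0.003]]
wrist_force: [-0.1, -0.3, 0.0]
gripper_width: 0.007
```

```bash
python3 - <<'E'
from h import *
s=snap("side","s10")[:,:,::-1].astype(int);a=cv2.imread("pics/s8.png").astype(int)
t=snap("top","t10")[:,:,::-1].astype(int);t0=cv2.imread("pics/t0.png").astype(int)
d=abs(s-a).mean(2);print("roller",d[294:312,350:372].mean(),"basket",d[175:210,275:315].mean(),"noise",d[400:440,0:100].mean())
e=abs(t-t0).mean(2)
for n,(x,y) in dict(cup=(452,202),shallow=(464,277),jar=(341,163),cakeS=(425,312),cakeM=(304,233),cakeL=(166,305),spat=(350,322),can=(329,263)).items(): print(n,e[y-12:y+12,x-12:x+12].mean().round(1))
S=bot.sense();print(S["time_s"],S["tcp_pos"],S["wrist_force"])
E
```

```text
roller 8.75084175084175 basket 2.7285714285714286 noise 2.540833333333333
cup 9.4
shallow 12.0
jar 15.4
cakeS 12.5
cakeM 12.7
cakeL 12.8
spat 44.3
can 51.7
20.9 [ 0.64965487 -0.1320729   0.22818001] [ 0.37877546 -0.29722333 -0.04038651]
```

```bash
python3 - <<'E'
import cv2,numpy as np
np.set_printoptions(linewidth=200)
s=cv2.imread("pics/s10.png",0);s0=cv2.imread("pics/s0.png",0)
print(s[296:310,352:368])
def m(x,y,w,h):
    r=cv2.matchTemplate(s[y-8:y+h+8,x-8:x+w+8],s0[y:y+h,x:x+w],cv2.TM_CCOEFF_NORMED);_,v,_,p=cv2.minMaxLoc(r);return round(v,2),p[0]-8,p[1]-8
for n,b in dict(roller=(352,294,14,18),cup=(385,390,46,55),shallow=(265,430,75,42),jar=(398,265,28,30),cakeS=(228,403,32,32),cakeM=(308,263,34,30),cakeL=(224,186,28,22),spat=(222,330,16,58),can=(272,245,34,60)).items(): print(n,m(*b))
E
```

```text
[[154 150 154 149 154 152 159 151 144 152 153 147 150 155 150 155]
 [152 151 147 147 151 143 150 134 177 138 159 143 151 156 154 156]
 [153 156 149 153 149 164 178 186 198 191 188 164 150 154 152 156]
 [152 155 149 136 144 165 184 191 205 202 196 174 151 151 153 152]
 [148 153 149 104 147 174 194 189 124 142 201 182 153 156 158 162]
 [148 152 151  93 113 120 130 127 117 115 127 121 152 147 122 113]
 [151 155 149 104 109 116 121 129 133 128 126 129 154 146  90  92]
 [151 156 152 100 110 134 130 128 128 136 126 120 126 139 147  92]
 [150 149 151 115 128 129 127 114 115 112 130 127 127 121 156  89]
 [149 151 150 127 127 127 112  90 100  92 107 131 122 102 103  94]
 [151 152 155 148 121 121 102  91  94  96 105 126 131 118 119 118]
 [153 153 155 157 128 128 121 101  93  96 121 139 154 151 151 150]
 [153 149 148 156 152 138 146 135 135 134 141 154 155 156 153 151]
 [152 154 150 151 155 155 153 152 155 155 155 155 150 150 155 151]]
roller (0.72, 0, -1)
cup (0.99, 0, 0)
shallow (0.99, 0, 0)
jar (1.0, 0, 0)
cakeS (0.99, 0, 0)
cakeM (0.99, 0, 0)
cakeL (0.99, 0, 0)
spat (0.94, 0, 0)
can (0.97, 0, 0)
```

```bash
python3 -c "
from bench import bot
print(bot.sign_off())"
```

```text
the job is handed in; nothing more can be done
None
```

The deep basket is hanging on the balancer fork and the switch was pressed once and released. The job was handed in at about 21 s of the 64 s allowed.

- **Hanging the basket:** I gripped the deep basket (bar measured at about 115 mm, load about 7 N), carried it over the canister and came in over the fork tips. I went down with the arm for about 38 mm until the wrist force averaged about zero vertically. Then I eased the grip and opened. Afterwards the basket hung still in both notches, and its picture did not change while I pressed the switch.
- **Pressing the switch:** I pressed to a fingertip height of 118.8 mm at about 5.4 N. The roller's shift in the image gave 11–12.5 mm, past the 8 mm click and under the 16 mm overtravel limit. I could not observe the click itself. A sideways force of about 4 N appeared during the press; I think it was friction. After release the roller was back at its upper position in the picture.
- **Bystanders:** The side-view comparison of start and end shows no shift of the cup, shallow basket, jar, cakes, spatula or canister. The top-view comparison was not usable, because the robot hid the canister and spatula and the brightness differed everywhere. The wrist force at the end was about zero.
- **Small problems:** My first four moves were refused for missing fields, with nothing moved. I also hit the 12-picture limit, so the last checks were numerical only. On the way down, the bar first bore on the notch's inner flank with about 5.6 N sideways; I moved about 3 mm outward to relieve that.

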